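# Dress the banquet table: each piece on its own coaster

## Task

Dress the banquet table: set the rose-pink flower vase, the gold candle holder, the green tumbler and the navy sugar jar each on the coaster of its own colour, upright and well centred, with the sides of the square vase parallel to those of its square coaster. Put each one down gently rather than dropping it, tip nothing over, and leave the two grey goblets where they stand.

Things in the scene. Friction and masses are not known exactly. Their poses are not given: they have to be found in the camera images.
- vase: Square rose-pink vase, sides 56 mm by 56 mm and 62 mm high, with rigid porcelain blossoms in pale pink on top, within 25 mm of its axis and reaching 93 mm height; about 0.25 kg. Grip it by two facing sides of the square part, below 62 mm height, about 45 mm up. x and y axes are square to its sides. Stands upright and loose on the table. Origin at the centre of its underside, z up.
- candle: Round gold candle holder, a plain cylinder 58 mm in diameter (thin bands 59 mm) and 72 mm high, closed on top with white wax disc and a small flame tip reaching 84 mm; about 0.25 kg. Grip it about 50 mm up. Stands upright and loose on the table. Origin at the centre of its underside, z up.
- tumbler: Green drinking tumbler, round and open on top, 56 mm in diameter at the foot and 60 mm at the rim, 88 mm high, wall 4 mm; about 0.22 kg. Grip it across the outside about 60 mm up. Stands upright and loose on the table. Origin at the centre of its underside, z up.
- sugar: Round navy-blue sugar jar, 58 mm in diameter, with a white lid rim (61 mm across, from 60 to 65 mm height) that does not come off and a navy ball knob of 16 mm reaching 85 mm height; about 0.26 kg. Grip the navy body below the rim, about 45 mm up. Stands upright and loose on the table. Origin at the centre of its underside, z up.
- coaster_rose: Square rose-pink coaster, 84 mm by 84 mm, paler square in the middle: the vase's place. x and y axes are square to its sides. Fixed to the table, 6 mm thick. Origin at the centre of its underside, on the table top (z 0); z up, so its upper face is 6 mm above the origin.
- coaster_gold: Round gold coaster, 84 mm in diameter, paler disc in the middle: the candle holder's place. Fixed to the table, 6 mm thick. Origin at the centre of its underside, on the table top (z 0); z up, so its upper face is 6 mm above the origin.
- coaster_green: Six-sided green coaster, 92 mm across its corners (80 mm across flats), paler middle: the tumbler's place. Fixed to the table, 6 mm thick. Origin at the centre of its underside, on the table top (z 0); z up, so its upper face is 6 mm above the origin.
- coaster_navy: Scalloped navy-blue coaster, 84 mm in diameter with eight small lobes to 96 mm, paler blue disc in the middle: the sugar jar's place. Fixed to the table, 6 mm thick. Origin at the centre of its underside, on the table top (z 0); z up, so its upper face is 6 mm above the origin.
- goblet_a: Smoke-grey stemmed goblet with a filled-in dark mouth, 108 mm tall, widest 66 mm (at 80 mm height), foot 62 mm across. Loose, a bystander to be left alone. Origin at the centre of its foot's underside, z up.
- goblet_b: Smoke-grey stemmed goblet with a filled-in dark mouth, 108 mm tall, widest 66 mm (at 80 mm height), foot 62 mm across. Loose, a bystander to be left alone. Origin at the centre of its foot's underside, z up. Looks the same as the other.
Not all that is in view belongs to the job. Of the things that look like the tumbler, take the one that is farthest to the robot's left at the start.

How it is judged:
At the end, for the whole second after the job is handed in: Each piece rests, still and upright (0.10 rad), on the coaster of its colour, its centre within 13 mm of the coaster's, underside 3 to 10 mm above the table; vase sides parallel to its coaster's within 0.2 rad (any quarter turn); both goblets upright, within 20 mm of their start (horizontal distance between vase and coaster_rose below 0.013 m and z of vase in the frame of coaster_rose between 0.003 and 0.01 m and angle between each of vase, candle, tumbler, sugar, goblet_a, goblet_b's own z axis and vertical below 0.1 rad and linear speed of each of vase, candle, tumbler, sugar below 0.02 m/s and angular speed of each of vase, candle, tumbler, sugar below 0.2 rad/s and horizontal distance between candle and coaster_gold below 0.013 m and z of candle in the frame of coaster_gold between 0.003 and 0.01 m and horizontal distance between tumbler and coaster_green below 0.013 m and z of tumbler in the frame of coaster_green between 0.003 and 0.01 m and horizontal distance between sugar and coaster_navy below 0.013 m and z of sugar in the frame of coaster_navy between 0.003 and 0.01 m and (angle between the x axis of vase and the x axis of coaster_rose, either way round below 0.2 rad or angle between the x axis of vase and the y axis of coaster_rose, either way round below 0.2 rad) and distance of each of goblet_a, goblet_b from where it was at the start of the episode below 0.02 m); the robot touches nothing.
It fails at once if a piece is tipped over (more than 0.6 rad) (angle between any of vase, candle, tumbler, sugar's own z axis and vertical above 0.6 rad).
It fails at once if a piece is let go in the air, more than 30 mm above the table, instead of being set down ((height (world z) of vase above 0.03 m and contact force between the fingers and vase below 0.02 N) or (height (world z) of candle above 0.03 m and contact force between the fingers and candle below 0.02 N) or (height (world z) of tumbler above 0.03 m and contact force between the fingers and tumbler below 0.02 N) or (height (world z) of sugar above 0.03 m and contact force between the fingers and sugar below 0.02 N)).
It fails at once if a goblet is shifted more than 20 mm or tipped (distance of any of goblet_a, goblet_b from where it was at the start of the episode above 0.02 m or angle between any of goblet_a, goblet_b's own z axis and vertical above 0.3 rad).
It also fails if it takes over 96 s, if anything falls off the work surface, if the arm or the gripper's body presses on something with over 40 N, if the wrist force passes 120 N, or if a joint passes its speed limit or range.

## Robot

A 7-joint arm with a two-finger parallel gripper is mounted at the origin on the work surface. World frame = base frame: x ahead of the robot, y to its left, z up, the work surface at z = 0. Lengths are in m, angles in rad, forces in N, time in s.
With the tool pointing down it reaches from about 0.4 to 0.85 m from the base axis. Payload 4.5 kg.
Tool frame: the origin (TCP) lies on the centre line of the jaws, within the pads' length; the fingertips stand 11 mm ahead of it and the grasp point (between the pads) lies 8 mm behind it; z points along the fingers, y is the line along which they close (so a half turn about z gives the same grasp; the last joint's range is limited). The gripper opens to 88 mm and grips with 3 to 60 N. Pads are 18 mm wide; open, the fingers measure 123 mm over their backs; the gripper's body (75 mm by 187 mm) begins 45 mm behind the grasp point.
Start: joints at [1.357, 0.689, -0.195, 1.565, 0.157, 0.902, -0.215], TCP at [0.153, -0.606, 0.25] pointing down, gripper open.
Joint ranges: [-3.01, 3.01], [-0.46, 2.08], [-1.47, 1.51], [0.13, 2.56], [-1, 4.14], [0.04, 2.09], [-2.66, 2.66]. Speed limits (rad/s): [2.57, 2.57, 3.14, 3.14, 3.14, 3.14, 3.14].

## Interface

Orientations are given as a unit quaternion [x, y, z, w].
In Python, from bench import telemetry, capture, camera_params, robot, look_for, cut_out, mark_of gives the robot as it stands. The module is installed in compiled form; this text tells all that it offers.
- The arm moves only by the shell command python3 -m creep 'ROWS' [FORCE]. ROWS is JSON, one flat list of numbers, 7 for each row, row after row: the finger opening in m, from 0 to 0.0881, then the shift along the tool's x, y, z in m, then the turn, a rotation vector about the tool's x, y, z in rad. A call has 1 to 20 rows; each row shifts and turns the commanded pose from where the row before left it, along the tool's axes as they then stand; what a row does not reach is not made up. A row lasts 1/12 s, in which the tool goes at most 41.7 mm and 7.16 degrees, less where a joint would pass 70% of its speed; a pose out of reach is approached as far as the arm can. A call with a gripper value outside its range is refused whole. The fingers move at their own pace and stop on an object; FORCE is the grip in N (left out, the last holds). Time passes only in rows, so rows that do not move let the fingers close. It gives the time, the measured TCP pose, the force, the opening and the grip force at its end, in the units of the state.
- telemetry.get_obs(): the state, without advancing time (a new reading comes with each control period).
- capture(name): name is "scene" or "top"; returns the picture (420x560x3 uint8, red, green, blue); there is no depth.
- camera_params(name): a dict with "K" (3x3 intrinsics, pixels), "rvec" (rotation vector, rad) and "tvec" (3), from world to camera coordinates, as OpenCV has them. Camera axes: x right, y down, z forward; pixel columns grow to the right and rows downward; lengths in m; the calibration is good to about 2 mm. A picture is of the moment at which its call begins. camera_params takes no time and is no camera call.
- robot.job_done(): hands the job in; it is judged then, once.
Trained networks look in the newest picture that a camera, given by its name, has taken for a name from the list of things; names that differ only in an ending like _2 or _b are one class to them, and where a whole thing is asked for, a point or a joint stands for the part that bears it (a point fixed in the world has none). Each returns a list of dicts, best first, with "score" (0 to 1); they miss things now and then, are a little off and sometimes report something else, mostly with a low value. They report only what shows in the picture. A call takes as long as a camera call. They do not tell look-alikes from the thing itself.
- look_for(label, camera): "extent" ([centre column, centre row, width, height] in pixels, round what is visible of it).
- cut_out(label, camera): "pixels" (420x560 bool, what is visible of it) and "extent" ([centre column, centre row, width, height] in pixels, round what is visible of it).
- mark_of(label, camera): "centre" ([column, row] in pixels: a listed point, or the origin of a listed thing).
The state is a dict: "time_s": time; "q": joint angles; "dq": joint speeds; "joint_efforts": joint torques, N m; "position": TCP position; "tcp_rot": TCP orientation; "wrist_force": force on the tool from outside, world axes, zero at the start; "ft_torque": the same for the moment, N m; "finger_gap": finger opening in m; "grasp_force": force on a finger pad.
Only numpy, scipy, OpenCV 4.12 (cv2) and the standard library are available. Lean on these libraries where they do the work, as an engineer would, in place of code of your own. Each camera call takes 0.05 s, during which the arm holds its last target. There are 200 camera calls.

## Working session

There is one attempt and no reset: what is moved stays moved. The work goes in short steps, Python scripts to look and compute and a shell command to move; the robot and the scene stay as the last step left them, time stands still between calls to the robot, and variables do not carry over. Pictures are saved under pics/ and viewed, at most 14 in all, crops included, and the job is handed in when it is done.

```bash
mkdir -p pics; python3 - <<'E'
from bench import *
import cv2
for n in ("scene","top"):
    im=capture(n); cv2.imwrite(f"pics/{n}0.png",cv2.cvtColor(im,cv2.COLOR_RGB2BGR)); print(camera_params(n))
for l in ["vase","candle","tumbler","sugar","coaster_rose","coaster_gold","coaster_green","coaster_navy","goblet_a"]:
    for c in ("scene","top"):
        print(l,c,[(round(d["score"],2),[round(float(v)) for v in d["centre"]]) for d in mark_of(l,c)],[(round(d["score"],2),[round(float(v)) for v in d["extent"]]) for d in look_for(l,c)])
print(telemetry.get_obs())
E
```

```text
{'K': array([[535.38692646,   0.        , 275.47750559],
       [  0.        , 535.38692646, 198.14096892],
       [  0.        ,   0.        ,   1.        ]]), 'rvec': array([ 1.91160352,  1.88561874, -0.54129554]), 'tvec': array([-0.0300949 , -0.45756924,  1.67062731])}
{'K': array([[531.32822176,   0.        , 278.69925488],
       [  0.        , 531.32822176, 204.8964606 ],
       [  0.        ,   0.        ,   1.        ]]), 'rvec': array([ 2.18262386, -2.12800029,  0.12576369]), 'tvec': array([-0.02251007,  0.56996008,  1.17780344])}
vase scene [(0.91, [143, 168])] []
vase top [(0.58, [416, 274]), (0.18, [275, 184])] [(0.77, [419, 271, 33, 28])]
candle scene [(0.82, [199, 168])] [(0.81, [201, 164, 23, 37])]
candle top [(0.86, [346, 259])] [(0.75, [352, 259, 29, 22])]
tumbler scene [(0.92, [332, 220]), (0.65, [300, 258]), (0.58, [237, 253])] [(0.91, [305, 249, 25, 42]), (0.75, [233, 250, 29, 34]), (0.58, [333, 213, 26, 41])]
tumbler top [(0.86, [313, 146]), (0.82, [244, 145]), (0.81, [208, 190])] [(0.81, [239, 141, 30, 34]), (0.66, [315, 141, 27, 37]), (0.62, [204, 185, 30, 31])
[... 1043 characters left out ...]
.68908321, -0.19463379,  1.5652594 ,  0.15728955,
        0.90251074, -0.21510724]), 'dq': array([ 5.18886684e-04,  3.18318478e-03,  1.22051304e-04,  1.08965251e-03,
        2.57622129e-04, -2.67102742e-04, -4.92181120e-05]), 'joint_efforts': array([-2.77514064e-04, -5.27484298e+01, -1.26720618e+00, -1.53741592e+01,
       -5.19094861e-02, -6.28110629e-04,  3.20274307e-05]), 'position': array([ 0.15336565, -0.6059331 ,  0.24976491]), 'tcp_rot': array([9.92330787e-01, 1.23610696e-01, 2.87731823e-05, 5.73419479e-05]), 'wrist_force': array([ 0.61675592, -0.43306957,  0.48533212]), 'ft_torque': array([-0.00766398,  0.02214934, -0.0391156 ]), 'grasp_force': 0.0, 'finger_gap': 0.08785775647953213}
```

```bash
cat > h.py <<'E'
import numpy as np, cv2
from bench import *
from scipy.optimize import least_squares
P={c:camera_params(c) for c in("scene","top")}
def proj(X,c):
    p=P[c]; return cv2.projectPoints(np.atleast_2d(np.asarray(X,float)),p["rvec"],p["tvec"],p["K"],None)[0][:,0]
def ray(uv,c):
    p=P[c]; R=cv2.Rodrigues(p["rvec"])[0]; d=R.T@np.linalg.inv(p["K"])@np.array([*uv,1.]); return -R.T@p["tvec"],d
def onz(uv,c,z=0.):
    o,d=ray(uv,c); return o+d*(z-o[2])/d[2]
def tri(a,b):
    M=[p["K"]@np.c_[cv2.Rodrigues(p["rvec"])[0],p["tvec"]] for p in(P["scene"],P["top"])]
    X=cv2.triangulatePoints(M[0],M[1],np.float64(a),np.float64(b))[:,0]; return X[:3]/X[3]
E
python3 - <<'E'
from h import *
for n in("scene","top"):
    im=cv2.imread(f"pics/{n}0.png")[110:310 ,90:450] ; cv2.imwrite(f"pics/{n}1.png",cv2.resize(im,None,fx=2.2,fy=2.2,interpolation=cv2.INTER_CUBIC))
m={}
L=["vase","candle","tumbler","sugar","coaster_rose","coaster_gold","coaster_green","coaster_navy","goblet_a"]
for l in L:
    a=mark_of(l,"scene");b=mark_of(l,"top")
    for i,x in enumerate(a):
        for j,y in enumerate(b):
            X=tri(x["centre"],y["centre"]); e=np.linalg.norm(proj(X,"scene")[0]-x["centre"])
            if e<4 and -.03<X[2]<.05: print(l,np.round(X,3),round(e,1),"z0:",np.round(onz(x["centre"],"scene")[:2],3),np.round(onz(y["centre"],"top")[:2],3))
E
```

```text
vase [ 0.423 -0.336 -0.025] 0.9 z0: [ 0.441 -0.331] [ 0.423 -0.328]
candle [ 0.453 -0.173  0.012] 2.3 z0: [ 0.444 -0.181] [ 0.453 -0.168]
tumbler [ 0.606  0.163 -0.006] 0.5 z0: [0.609 0.163] [0.605 0.161]
tumbler [0.716 0.079 0.002] 0.0 z0: [0.714 0.079] [0.716 0.079]
tumbler [ 0.712 -0.078  0.026] 2.5 z0: [ 0.699 -0.074] [ 0.718 -0.085]
sugar [0.622 0.    0.004] 0.1 z0: [0.62 0.  ] [ 0.623 -0.   ]
coaster_rose [ 0.608 -0.333 -0.005] 0.7 z0: [ 0.611 -0.33 ] [ 0.608 -0.333]
coaster_gold [ 0.459  0.013 -0.018] 0.8 z0: [0.471 0.01 ] [0.458 0.014]
coaster_green [ 0.424  0.171 -0.005] 0.8 z0: [0.428 0.168] [0.424 0.172]
coaster_navy [ 0.617  0.328 -0.011] 0.6 z0: [0.623 0.327] [0.615 0.323]
goblet_a [ 0.6   -0.151  0.022] 0.2 z0: [ 0.587 -0.155] [ 0.603 -0.153]
goblet_a [ 0.458  0.326 -0.011] 1.6 z0: [0.466 0.319] [0.458 0.328]
```

View pics/scene1.png

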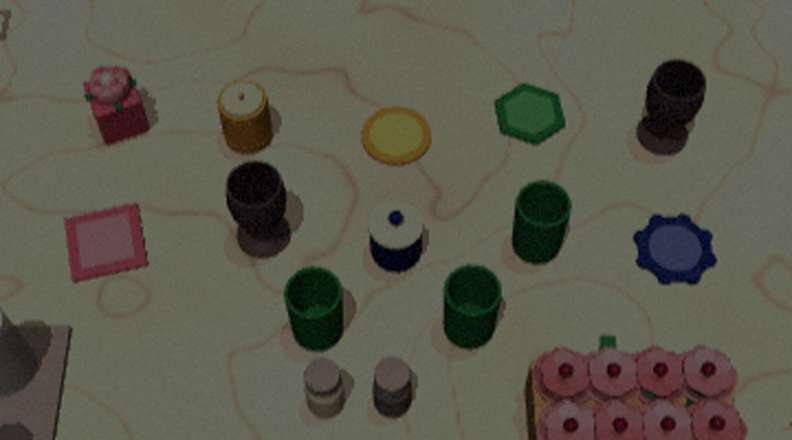

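View pics/top1.png

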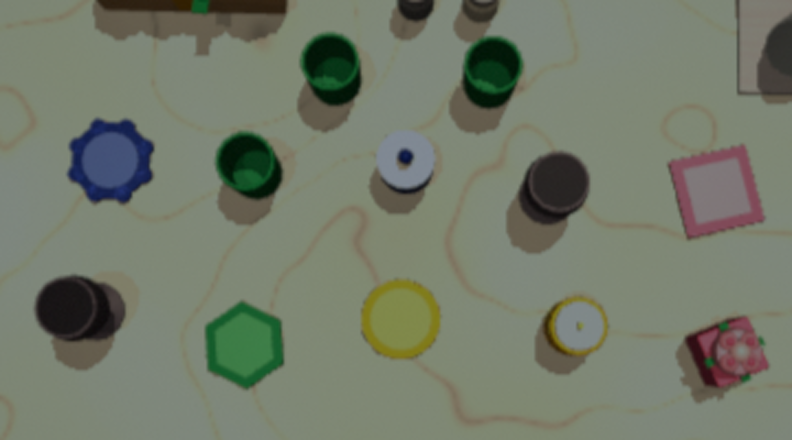

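Three look-alike tumblers, by their top-view pixels: (208,190), (244,145) and (313,146). World y grows toward the left of the top view, so (208,190), with y≈+0.163, is farthest to the robot's left and is the one meant. Next I fit silhouettes to the masks in both views, and make the confirming crop.

```bash
cat >> h.py <<'E'
from scipy.optimize import minimize
def ring(r,z,n=40,ph=0): t=np.arange(n)*2*np.pi/n+ph; return np.c_[r*np.cos(t),r*np.sin(t),0*t+z]
def sq(h,z): return np.array([[a*h,b*h,z] for a in(-1,1) for b in(-1,1)])
H={"vase":[np.r_[sq(.028,0),sq(.028,.062)],np.r_[ring(.02,.062),ring(.024,.075),ring(.015,.091)]],
"candle":[np.r_[ring(.0293,0),ring(.0293,.072),[[0,0,.084]]]],"tumbler":[np.r_[ring(.028,0),ring(.03,.088)]],
"sugar":[np.r_[ring(.029,0),ring(.0305,.06),ring(.0305,.065)],np.r_[ring(.008,.077),[[0,0,.085]],ring(.004,.065)]],
"coaster_rose":[np.r_[sq(.042,0),sq(.042,.006)]],"coaster_gold":[np.r_[ring(.042,0),ring(.042,.006)]],
"coaster_green":[np.r_[ring(.046,0,6),ring(.046,.006,6)]],"coaster_navy":[np.r_[ring(.045,0),ring(.045,.006)]]}
S=4
def sil(l,p,c):
    x,y,z,a=p; m=np.zeros((420*S,560*S),np.uint8); R=cv2.Rodrigues(np.array([0,0,a]))[0]
    for h in H[l]: cv2.fillConvexPoly(m,cv2.convexHull(((proj(h@R.T+[x,y,z],c)+.5)*S).astype(np.int32)),1)
    return m
def fit(l,masks,xy,z=0,free=False,yaw=False):
    up={c:cv2.resize(m.astype(np.uint8),None,fx=S,fy=S,interpolation=cv2.INTER_NEAREST) for c,m in masks.items()}
    def cost(v):
        p=[v[0]/100,v[1]/100,z+(v[2]/100 if free else 0),v[-1]/3 if yaw else 0]; t=0
        for c,m in up.items():
            s=sil(l,p,c); t-=(s&m).sum()/(s|m).sum()/len(up)
        return t
    best=None
    for a0 in ([-.9,-.3,.3,.9] if yaw else [0]):
        v=[xy[0]*100,xy[1]*100]+([0] if free else [])+([a0] if yaw else [])
        s=np.array([v]+[np.array(v)+.8*e for e in np.eye(len(v))])
        r=minimize(cost,v,method="Nelder-Mead",options=dict(initial_simplex=s,xatol=.01,fatol=1e-4))
        if best is None or r.fun<best.fun: best=r
    v=best.x; return np.round([v[0]/100,v[1]/100,z+(v[2]/100 if free else 0),v[-1]/3 if yaw else 0],4),round(-best.fun,3)
def mask(l,c,xy,z):
    ds=cut_out(l,c)
    ds=[d for d in ds if np.linalg.norm(np.array(d["extent"][:2])-proj([*xy,z],c)[0])<16]
    return ds[0]["pixels"] if ds else None
E
cat > fitall.py <<'E'
from h import *
G={"vase":(.43,-.33),"candle":(.452,-.172),"tumbler":(.606,.163),"sugar":(.622,0),"coaster_rose":(.608,-.333),"coaster_gold":(.461,.013),"coaster_green":(.424,.171),"coaster_navy":(.617,.326)}
for c in P: capture(c)
for l,xy in G.items():
    zc=.003 if "coas" in l else .04
    ms={c:mask(l,c,xy,zc) for c in P}; ms={c:m for c,m in ms.items() if m is not None}
    yaw=l in("vase","coaster_rose")
    print(l,list(ms),"free",*fit(l,ms,xy,0,len(ms)>1,yaw),"z0",*fit(l,ms,xy,0,False,yaw),[ (c[0],*fit(l,{c:m},xy,0,False,yaw)) for c,m in ms.items()])
im=cv2.imread("pics/top0.png")[110:230,160:360]; cv2.imwrite("pics/tum.png",cv2.convertScaleAbs(cv2.resize(im,None,fx=4,fy=4,interpolation=cv2.INTER_CUBIC),alpha=1.7))
E
time python3 fitall.py
```

```text
vase ['scene', 'top'] free [ 0.432  -0.3275 -0.0015  0.4088] 0.919 z0 [ 0.4331 -0.3272  0.      0.4086] 0.917 [('s', array([ 0.4331, -0.3264,  0.    ,  0.4076]), np.float64(0.942)), ('t', array([ 0.4328, -0.3299,  0.    ,  0.3992]), np.float64(0.926))]Traceback (most recent call last):
  File "fitall.py", line 8, in <module>
    print(l,list(ms),"free",*fit(l,ms,xy,0,len(ms)>1,yaw),"z0",*fit(l,ms,xy,0,False,yaw),[ (c[0],*fit(l,{c:m},xy,0,False,yaw)) for c,m in ms.items()])
                             ~~~^^^^^^^^^^^^^^^^^^^^^^^^^
  File "h.py", line 38, in fit
    r=minimize(cost,v,method="Nelder-Mead",options=dict(initial_simplex=s,xatol=.01,fatol=1e-4))
    res = _minimize_neldermead(fun, x0, args, callback, bounds=bounds,
                               **options)
    fsim[k] = func(sim[k])
              ~~~~^^^^^^^^
    fx = function(np.copy(x), *(wrapper_args + args))
  File "h.py", line 32, in cost
    s=sil(l,p,c); t-=(s&m).sum()/(s|m).sum()/len(up)
  File "h.py", line 24, in sil
    x,y,z,a=p; m=np.zeros((420*S,560*S),np.uint8); R=cv2.Rodrigues(np.array([0,0,a]))[0]
                                                     ~~~~~~~~~~~~~^^^^^^^^^^^^^^^^^^^
cv2.error: OpenCV(4.12.0) /io/opencv/modules/calib3d/src/calibration_base.cpp:151: error: (-210:Unsupported format or combination of formats) The matrices must have 32f or 64f data type in function 'Rodrigues'


real	0m12.188s
user	0m7.732s
sys	0m2.814s
```

```bash
sed -i 's/np.array(\[0,0,a\])/np.array([0,0,float(a)])/' h.py; python3 fitall.py
```

```text
vase ['scene', 'top'] free [ 0.4322 -0.3277 -0.002   0.4091] 0.924 z0 [ 0.4328 -0.3277  0.      0.4101] 0.924 [('s', array([ 0.434 , -0.3254,  0.    ,  0.3727]), np.float64(0.919)), ('t', array([ 0.4328, -0.3286,  0.    ,  0.3999]), np.float64(0.946))]
candle ['scene', 'top'] free [ 0.4537 -0.1716 -0.0032  0.    ] 0.938 z0 [ 0.4542 -0.1712  0.      0.    ] 0.933 [('s', array([ 0.4553, -0.1711,  0.    ,  0.    ]), np.float64(0.954)), ('t', array([ 0.4536, -0.172 ,  0.    ,  0.    ]), np.float64(0.923))]
tumbler ['top'] free [0.6086 0.1628 0.     0.    ] 0.892 z0 [0.6086 0.1628 0.     0.    ] 0.892 [('t', array([0.6086, 0.1628, 0.    , 0.    ]), np.float64(0.892))]
sugar ['scene', 'top'] free [0.62   0.0039 0.     0.    ] 0.903 z0 [0.6199 0.0039 0.     0.    ] 0.902 [('s', array([0.6179, 0.0057, 0.    , 0.    ]), np.float64(0.876)), ('t', array([0.6204, 0.0039, 0.    , 0.    ]), np.float64(0.94))]
coaster_rose ['scene', 'top'] free [ 0.6033 -0.3273 -0.0034  0.2536] 0.951 z0 [ 0.6034 -0.3265  0.      0.253 ] 0.945 [('s', array([ 0.605 , -0.3254,  0.    ,  0.2384]), np.float64(0.942)), ('t', array([ 0.6028, -0.3271,  0.    ,  0.2514]), np.float64(0.962))]
coaster_gold ['top'] free [0.4582 0.0063 0.     0.    ] 0.955 z0 [0.4582 0.0063 0.     0.    ] 0.955 [('t', array([0.4582, 0.0063, 0.    , 0.    ]), np.float64(0.955))]
coaster_green ['scene', 'top'] free [4.275e-01 1.702e-01 3.000e-04 0.000e+00] 0.914 z0 [0.4275 0.1703 0.     0.    ] 0.915 [('s', array([0.4279, 0.1724, 0.    , 0.    ]), np.float64(0.905)), ('t', array([0.427 , 0.1687, 0.    , 0.    ]), np.float64(0.937))]
coaster_navy ['scene', 'top'] free [ 0.62    0.3226 -0.0023  0.    ] 0.905 z0 [0.6209 0.322  0.     0.    ] 0.901 [('s', array([0.6214, 0.3234, 0.    , 0.    ]), np.float64(0.919)), ('t', array([0.6193, 0.3201, 0.    , 0.    ]), np.float64(0.898))]
```

View pics/tum.png

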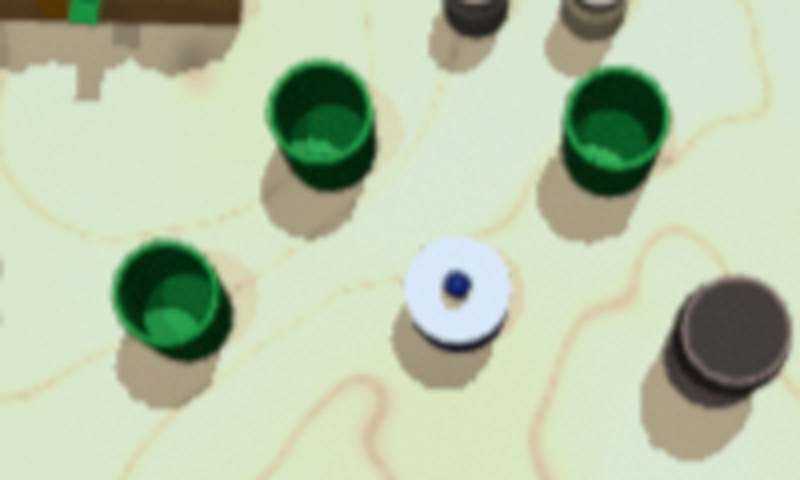

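The crop shows the leftmost tumbler at about (204,185) px in the full image, with the other two at about (240,141) and (314,143), so the target is confirmed. The two views agree within about 3 mm, and fitted heights are z≈0 ±3 mm. I start with the vase.

```bash
python3 -m creep '[0.088,0.0212,-0.01255,0,0,0,0, 0.088,0.0212,-0.01255,0,0,0,0, 0.088,0.0212,-0.01255,0,0,0,0, 0.088,0.0212,-0.01255,0,0,0,0, 0.088,0.0212,-0.01255,0,0,0,0, 0.088,0.0212,-0.01255,0,0,0,0, 0.088,0.0212,-0.01255,0,0,0,0, 0.088,0.0212,-0.01255,0,0,0,0, 0.088,0.0212,-0.01255,0,0,0,0, 0.088,0.0212,-0.01255,0,0,0,0, 0.088,0.0212,-0.01255,0,0,0,0, 0.088,0.0212,-0.01255,0,0,0,0, 0.088,0.0212,-0.01255,0,0,0,0, 0.088,0.0212,-0.01255,0,0,0,0, 0.088,0.0212,-0.01255,0,0,0,0, 0.088,0.0212,-0.01255,0,0,0,0, 0.088,0,0,0,0,0,-0.08, 0.088,0,0,0,0,0,-0.08, 0.088,0,0,0,0,0,0, 0.088,0,0,0,0,0,0]' 15
cat > goto.py <<'E'
import sys; from h import *
x,y,z,psi=map(float,sys.argv[1:5]); o=telemetry.get_obs(); q=o["tcp_rot"]; p=o["position"]
from scipy.spatial.transform import Rotation as Ro
R=Ro.from_quat(q).as_matrix(); ps=np.arctan2(R[1,0],R[0,0]); d=np.array([x,y,z])-p
print("t",round(o["time_s"],2),"pos",np.round(p,4),"psi",round(ps,4),"zdir",np.round(R[:,2],3),"gap",round(o["finger_gap"],4),"gf",round(float(o["grasp_force"]),1),"wf",np.round(o["wrist_force"],1))
print("tool shift",np.round(R.T@d,4),"turn z",round(ps-psi,4),"q",np.round(o["q"],2))
E
python3 goto.py .433 -.328 .043 .41
```

```text
time_s: 5.67
position: [0.4328, -0.3282, 0.2498]
tcp_rot: [0.98, 0.201, 0.0, 0.0]
wrist_force: [1.0, 0.5, 0.5]
finger_gap: 0.0878
grasp_force: 0.0
t 5.67 pos [ 0.4328 -0.3282  0.2498] psi 0.4054 zdir [ 0. -0. -1.] gap 0.0878 gf 0.0 wf [1.  0.5 0.5]
tool shift [ 2.000e-04 -1.000e-04  2.068e-01] turn z -0.0046 q [ 0.69  0.58 -0.2   1.81  0.16  0.76 -0.76]
```

```bash
python3 -m creep '[0.088,0,0,0.025,0,0,0, 0.088,0,0,0.025,0,0,0, 0.088,0,0,0.025,0,0,0, 0.088,0,0,0.025,0,0,0, 0.088,0,0,0.025,0,0,0, 0.088,0,0,0.02,0,0,0, 0.088,0,0,0.02,0,0,0, 0.088,0,0,0.02,0,0,0, 0.088,0,0,0.02,0,0,0, 0.088,0,0,0,0,0,0, 0.07,0,0,0,0,0,0, 0.06,0,0,0,0,0,0, 0.05,0,0,0,0,0,0, 0.045,0,0,0,0,0,0, 0.04,0,0,0,0,0,0, 0.04,0,0,0,0,0,0, 0.04,0,0,0,0,0,0]' 15; python3 goto.py .433 -.328 .043 .41
```

```text
time_s: 7.08
position: [0.4331, -0.328, 0.0457]
tcp_rot: [0.979, 0.202, 0.0, 0.0]
wrist_force: [-0.2, 0.9, 7.1]
finger_gap: 0.056
grasp_force: 15.0
t 7.08 pos [ 0.4331 -0.328   0.0457] psi 0.4077 zdir [ 0.001 -0.    -1.   ] gap 0.056 gf 15.0 wf [-0.2  0.9  7.1]
tool shift [-0.0001 -0.      0.0027] turn z -0.0023 q [ 0.62  0.91 -0.09  1.95  0.26  0.3  -0.85]
```

```bash
python3 -m creep '[0.04,0,0,-0.005,0,0,0, 0.04,0,0,-0.015,0,0,0, 0.04,0,0,-0.02,0,0,0, 0.04,0,0,-0.02,0,0,0, 0.04,0.0195,0.0083,0,0,0,0, 0.04,0.0195,0.0083,0,0,0,0, 0.04,0.0195,0.0083,0,0,0,0, 0.04,0.0195,0.0083,0,0,0,0, 0.04,0.0195,0.0083,0,0,0,0, 0.04,0.0195,0.0083,0,0,0,0, 0.04,0.0195,0.0083,0,0,0,0, 0.04,0.0195,0.0083,0,0,0,0, 0.04,0,0,0,0,0,0.078, 0.04,0,0,0,0,0,0.078, 0.04,0,0,0,0,0,0, 0.04,0,0,0,0,0,0]' 15; python3 goto.py .6033 -.327 .052 .252
```

```text
time_s: 8.42
position: [0.6018, -0.3271, 0.1044]
tcp_rot: [0.992, 0.127, -0.001, -0.0]
wrist_force: [0.4, -0.4, -1.5]
finger_gap: 0.0561
grasp_force: 15.0
t 8.42 pos [ 0.6018 -0.3271  0.1044] psi 0.2538 zdir [-0.001 -0.    -1.   ] gap 0.0561 gf 15.0 wf [ 0.4 -0.4 -1.5]
tool shift [0.0016 0.0003 0.0524] turn z 0.0018 q [ 0.48  0.94 -0.11  1.47  0.13  0.73 -0.99]
```

```bash
python3 -m creep '[0.04,0.0015,0,0.015,0,0,0, 0.04,0,0,0.015,0,0,0, 0.04,0,0,0.01,0,0,0, 0.04,0,0,0.006,0,0,0, 0.04,0,0,0.003,0,0,0, 0.04,0,0,0.002,0,0,0, 0.04,0,0,0.001,0,0,0, 0.04,0,0,0,0,0,0, 0.04,0,0,0,0,0,0]' 15; python3 goto.py .6033 -.327 .052 .252
```

```text
time_s: 9.17
position: [0.6043, -0.3269, 0.0533]
tcp_rot: [0.992, 0.126, 0.0, 0.0]
wrist_force: [-0.3, -1.2, -1.9]
finger_gap: 0.0559
grasp_force: 15.0
t 9.17 pos [ 0.6043 -0.3269  0.0533] psi 0.2519 zdir [ 0.001 -0.    -1.   ] gap 0.0559 gf 15.0 wf [-0.3 -1.2 -1.9]
tool shift [-0.001  -0.0002  0.0013] turn z -0.0001 q [ 0.48  1.01 -0.1   1.48  0.14  0.65 -1.  ]
```

```bash
python3 -m creep '[0.04,-0.0005,0,0.001,0,0,0, 0.04,0,0,0.001,0,0,0, 0.04,0,0,0.0005,0,0,0, 0.04,0,0,0,0,0,0, 0.057,0,0,0,0,0,0, 0.06,0,0,0,0,0,0, 0.07,0,0,0,0,0,0, 0.08,0,0,0,0,0,0, 0.088,0,0,0,0,0,0, 0.088,0,0,0,0,0,0, 0.088,0,0,-0.01,0,0,0, 0.088,0,0,-0.02,0,0,0, 0.088,0,0,-0.03,0,0,0, 0.088,0,0,-0.03,0,0,0, 0.088,0,0,-0.03,0,0,0, 0.088,0,0,-0.03,0,0,0, 0.088,0,0,0,0,0,0]' 15; python3 goto.py .454 -.1715 .2 0
```

```text
time_s: 10.58
position: [0.6071, -0.3287, 0.2081]
tcp_rot: [0.992, 0.125, 0.005, 0.003]
wrist_force: [1.3, -1.3, 0.7]
finger_gap: 0.0877
grasp_force: 0.0
t 10.58 pos [ 0.6071 -0.3287  0.2081] psi 0.2513 zdir [ 0.012 -0.006 -1.   ] gap 0.0877 gf 0.0 wf [ 1.3 -1.3  0.7]
tool shift [-0.1093 -0.1904  0.0054] turn z 0.2513 q [ 0.49  0.82 -0.12  1.4   0.11  0.91 -0.98]
```

```bash
python3 -m creep '[0.088,0,0,0,0,0,0.084, 0.088,0,0,0,0,0,0.084, 0.088,0,0,0,0,0,0.084, 0.088,-0.015,-0.0155,0,0,0,0, 0.088,-0.015,-0.0155,0,0,0,0, 0.088,-0.015,-0.0155,0,0,0,0, 0.088,-0.015,-0.0155,0,0,0,0, 0.088,-0.015,-0.0155,0,0,0,0, 0.088,-0.015,-0.0155,0,0,0,0, 0.088,-0.015,-0.0155,0,0,0,0, 0.088,-0.015,-0.0155,0,0,0,0, 0.088,-0.015,-0.0155,0,0,0,0, 0.088,-0.015,-0.0155,0,0,0,0, 0.088,0,0,0,0,0,0, 0.088,0,0,0,0,0,0, 0.088,0,0,0,0,0,0]' 15; python3 goto.py .454 -.1715 .042 0
cat > chk.py <<'E'
import sys; from h import *
l=sys.argv[1]; xy=tuple(map(float,sys.argv[2:4]))
for c in P: capture(c)
ms={c:mask(l,c,xy,.045) for c in P}; ms={c:m for c,m in ms.items() if m is not None}
print(l,[(c,*fit(l,{c:m},xy,float(sys.argv[4]),False,l=="vase")) for c,m in ms.items()])
E
python3 chk.py vase .604 -.327 .006
```

```text
time_s: 11.92
position: [0.4544, -0.1724, 0.2007]
tcp_rot: [1.0, -0.0, 0.001, 0.0]
wrist_force: [-0.1, -0.1, 0.1]
finger_gap: 0.0882
grasp_force: 0.0
t 11.92 pos [ 0.4544 -0.1724  0.2007] psi -0.0004 zdir [ 0.002 -0.001 -1.   ] gap 0.0882 gf 0.0 wf [-0.1 -0.1  0.1]
tool shift [-0.0007 -0.0011  0.1587] turn z -0.0004 q [ 0.29  0.59 -0.04  2.03  0.04  0.52 -1.35]
vase [('top', array([ 0.6041, -0.3286,  0.006 ,  0.2712]), np.float64(0.934))]
```

Vase placed well, 1–2 mm off centre and within 0.02 rad. Next the candle.

```bash
python3 -m creep '[0.088,-0.0005,-0.001,0.02,0,0,0, 0.088,0,0,0.02,0,0,0, 0.088,0,0,0.02,0,0,0, 0.088,0,0,0.02,0,0,0, 0.088,0,0,0.02,0,0,0, 0.088,0,0,0.02,0,0,0, 0.088,0,0,0.02,0,0,0, 0.088,0,0,0.015,0,0,0, 0.088,0,0,0.002,0,0,0, 0.088,0,0,0,0,0,0, 0.07,0,0,0,0,0,0, 0.06,0,0,0,0,0,0, 0.05,0,0,0,0,0,0, 0.045,0,0,0,0,0,0, 0.04,0,0,0,0,0,0, 0.04,0,0,0,0,0,0, 0.04,0,0,0,0,0,0]' 15; python3 goto.py .454 -.1715 .042 0
```

```text
time_s: 13.53
position: [0.4534, -0.1712, 0.0438]
tcp_rot: [1.0, -0.0, 0.001, 0.0]
wrist_force: [-0.4, 0.5, 6.7]
finger_gap: 0.0575
grasp_force: 15.0
t 13.53 pos [ 0.4534 -0.1712  0.0438] psi -0.0004 zdir [ 0.001 -0.001 -1.   ] gap 0.0575 gf 15.0 wf [-0.4  0.5  6.7]
tool shift [0.0006 0.0003 0.0018] turn z -0.0004 q [ 0.27  0.89 -0.01  2.12  0.07  0.13 -1.37]
```

```bash
python3 -m creep '[0.04,0,0,-0.005,0,0,0, 0.04,0,0,-0.015,0,0,0, 0.04,0,0,-0.02,0,0,0, 0.04,0,0,-0.02,0,0,0, 0.04,0.0005,-0.0178,0,0,0,0, 0.04,0.0005,-0.0178,0,0,0,0, 0.04,0.0005,-0.0178,0,0,0,0, 0.04,0.0005,-0.0178,0,0,0,0, 0.04,0.0005,-0.0178,0,0,0,0, 0.04,0.0005,-0.0178,0,0,0,0, 0.04,0.0005,-0.0178,0,0,0,0, 0.04,0.0005,-0.0178,0,0,0,0, 0.04,0.0005,-0.0178,0,0,0,0, 0.04,0,-0.0178,0,0,0,0, 0.04,0,0,0,0,0,0, 0.04,0,0,0.02,0,0,0, 0.04,0,0,0.02,0,0,0, 0.04,0,0,0,0,0,0, 0.04,0,0,0,0,0,0]' 15; python3 goto.py .4585 .0063 .0498 0
```

```text
time_s: 15.12
position: [0.4565, 0.0066, 0.0628]
tcp_rot: [1.0, -0.0, -0.001, 0.0]
wrist_force: [-0.9, -0.2, -2.2]
finger_gap: 0.0577
grasp_force: 15.0
t 15.12 pos [0.4565 0.0066 0.0628] psi -0.0007 zdir [-0.003 -0.    -1.   ] gap 0.0577 gf 15.0 wf [-0.9 -0.2 -2.2]
tool shift [0.0021 0.0003 0.013 ] turn z -0.0007 q [-0.12  0.85  0.01  2.2  -0.08  0.1  -1.6 ]
```

```bash
python3 -m creep '[0.04,0.001,0,0.005,0,0,0, 0.04,0,0,0.003,0,0,0, 0.04,0,0,0.002,0,0,0, 0.04,0,0,0.0015,0,0,0, 0.04,0,0,0.001,0,0,0, 0.04,0,0,0.001,0,0,0, 0.04,0,0,0,0,0,0, 0.04,0,0,0,0,0,0]' 15; python3 goto.py .4585 .0063 .0498 0
```

```text
time_s: 15.78
position: [0.4585, 0.0071, 0.0499]
tcp_rot: [1.0, -0.0, 0.0, 0.0]
wrist_force: [-0.3, -0.1, -1.0]
finger_gap: 0.0571
grasp_force: 15.0
t 15.78 pos [0.4585 0.0071 0.0499] psi -0.0002 zdir [ 0. -0. -1.] gap 0.0571 gf 15.0 wf [-0.3 -0.1 -1. ]
tool shift [-0.      0.0008  0.0001] turn z -0.0002 q [-0.12  0.87  0.01  2.2  -0.08  0.07 -1.6 ]
```

```bash
python3 -m creep '[0.04,0,0,0.0007,0,0,0, 0.04,0,0,0,0,0,0, 0.058,0,0,0,0,0,0, 0.062,0,0,0,0,0,0, 0.07,0,0,0,0,0,0, 0.08,0,0,0,0,0,0, 0.088,0,0,0,0,0,0, 0.088,0,0,0,0,0,0, 0.088,0,0,-0.01,0,0,0, 0.088,0,0,-0.02,0,0,0, 0.088,0,0,-0.03,0,0,0, 0.088,0,0,-0.03,0,0,0, 0.088,0,0,-0.03,0,0,0, 0.088,0,0,-0.03,0,0,0, 0.088,0,0,0,0,0,0, 0.088,0,0,0,0,0,0, 0.088,0,0,0,0,0,0]' 15; python3 goto.py .6086 .1628 .2 0; python3 chk.py candle .458 .006 .006;  python3 chk.py tumbler .608 .163 0
```

```text
time_s: 17.2
position: [0.458, 0.0072, 0.199]
tcp_rot: [1.0, -0.0, -0.0, -0.0]
wrist_force: [-0.4, -0.4, -0.6]
finger_gap: 0.0881
grasp_force: 0.0
t 17.2 pos [0.458  0.0072 0.199 ] psi -0.0001 zdir [-0.  0. -1.] gap 0.0881 gf 0.0 wf [-0.4 -0.4 -0.6]
tool shift [ 0.1506 -0.1556 -0.001 ] turn z -0.0001 q [-0.15  0.57  0.06  2.12 -0.07  0.46 -1.61]
candle [('scene', array([0.4608, 0.0078, 0.006 , 0.    ]), np.float64(0.931))]
tumbler [('scene', array([0.6105, 0.1659, 0.    , 0.    ]), np.float64(0.956)), ('top', array([0.6102, 0.1637, 0.    , 0.    ]), np.float64(0.956))]
```

```bash
python3 -m creep '[0.088,0.0152,-0.0157,0,0,0,0, 0.088,0.0152,-0.0157,0,0,0,0, 0.088,0.0152,-0.0157,0,0,0,0, 0.088,0.0152,-0.0157,0,0,0,0, 0.088,0.0152,-0.0157,0,0,0,0, 0.088,0.0152,-0.0157,0,0,0,0, 0.088,0.0152,-0.0157,0,0,0,0, 0.088,0.0152,-0.0157,0,0,0,0, 0.088,0.0152,-0.0157,0,0,0,0, 0.088,0.0152,-0.0157,0,0,0,0, 0.088,0,0,0,0,0,0, 0.088,0,0,0.015,0,0,0, 0.088,0,0,0.02,0,0,0, 0.088,0,0,0.02,0,0,0, 0.088,0,0,0.02,0,0,0, 0.088,0,0,0,0,0,0, 0.088,0,0,0,0,0,0]' 15; python3 goto.py .6096 .1637 .052 0
```

```text
time_s: 19.02
position: [0.6094, 0.1634, 0.1231]
tcp_rot: [1.0, -0.0, -0.001, 0.001]
wrist_force: [-0.3, 0.1, 0.1]
finger_gap: 0.088
grasp_force: 0.0
t 19.02 pos [0.6094 0.1634 0.1231] psi -0.0005 zdir [-0.003 -0.001 -1.   ] gap 0.088 gf 0.0 wf [-0.3  0.1  0.1]
tool shift [ 0.0004 -0.0004  0.0711] turn z -0.0005 q [-0.38  0.86  0.09  1.65 -0.11  0.64 -1.81]
```

```bash
python3 -m creep '[0.088,0,0,0.02,0,0,0, 0.088,0,0,0.02,0,0,0, 0.088,0,0,0.02,0,0,0, 0.088,0,0,0.01,0,0,0, 0.088,0,0,0.001,0,0,0, 0.088,0,0,0,0,0,0, 0.07,0,0,0,0,0,0, 0.062,0,0,0,0,0,0, 0.055,0,0,0,0,0,0, 0.05,0,0,0,0,0,0, 0.045,0,0,0,0,0,0, 0.045,0,0,0,0,0,0, 0.045,0,0,0,0,0,0]' 15; python3 goto.py .6096 .1637 .052 0
```

```text
time_s: 20.1
position: [0.611, 0.1647, 0.0536]
tcp_rot: [1.0, 0.0, 0.001, -0.0]
wrist_force: [-0.0, 1.7, 4.1]
finger_gap: 0.0594
grasp_force: 14.9
t 20.1 pos [0.611  0.1647 0.0536] psi 0.0001 zdir [ 0.001  0.001 -1.   ] gap 0.0594 gf 14.9 wf [-0.   1.7  4.1]
tool shift [-0.0014  0.001   0.0016] turn z 0.0001 q [-0.37  0.96  0.07  1.67 -0.12  0.51 -1.8 ]
```

```bash
python3 -m creep '[0.045,0,0,-0.005,0,0,0, 0.045,0,0,-0.015,0,0,0, 0.045,0,0,-0.02,0,0,0, 0.045,0,0,-0.02,0,0,0, 0.045,-0.0182,-0.0005,0,0,0,0, 0.045,-0.0182,-0.0005,0,0,0,0, 0.045,-0.0182,-0.0005,0,0,0,0, 0.045,-0.0182,-0.0005,0,0,0,0, 0.045,-0.0182,-0.0005,0,0,0,0, 0.045,-0.0182,-0.0005,0,0,0,0, 0.045,-0.0182,-0.0005,0,0,0,0, 0.045,-0.0182,-0.0005,0,0,0,0, 0.045,-0.0182,-0.0005,0,0,0,0, 0.045,-0.0182,-0.0005,0,0,0,0, 0.045,0,0,0,0,0,0, 0.045,0,0,0.02,0,0,0, 0.045,0,0,0.02,0,0,0, 0.045,0,0,0,0,0,0, 0.045,0,0,0,0,0,0]' 15; python3 goto.py .4285 .170 .0596 0
```

```text
time_s: 21.68
position: [0.4284, 0.1686, 0.0725]
tcp_rot: [1.0, -0.0, -0.001, 0.001]
wrist_force: [-0.1, 0.6, -2.3]
finger_gap: 0.0594
grasp_force: 15.0
t 21.68 pos [0.4284 0.1686 0.0725] psi -0.0007 zdir [-0.002 -0.001 -1.   ] gap 0.0594 gf 15.0 wf [-0.1  0.6 -2.3]
tool shift [ 0.0001 -0.0014  0.0129] turn z -0.0007 q [-0.49  0.83  0.03  2.19 -0.17  0.13 -1.88]
```

```bash
python3 -m creep '[0.045,-0.0005,-0.001,0.005,0,0,0, 0.045,0,0,0.003,0,0,0, 0.045,0,0,0.002,0,0,0, 0.045,0,0,0.0015,0,0,0, 0.045,0,0,0.001,0,0,0, 0.045,0,0,0.001,0,0,0, 0.045,0,0,0,0,0,0, 0.045,0,0,0,0,0,0]' 15; python3 goto.py .4285 .17 .0596 0
```

```text
time_s: 22.35
position: [0.4281, 0.1702, 0.0597]
tcp_rot: [1.0, -0.0, 0.0, -0.0]
wrist_force: [-0.6, 0.4, -0.6]
finger_gap: 0.0597
grasp_force: 15.0
t 22.35 pos [0.4281 0.1702 0.0597] psi -0.0002 zdir [ 0.  0. -1.] gap 0.0597 gf 15.0 wf [-0.6  0.4 -0.6]
tool shift [0.0004 0.0002 0.0001] turn z -0.0002 q [-0.49  0.85  0.02  2.19 -0.17  0.1  -1.88]
```

```bash
python3 -m creep '[0.045,0,0,0.0005,0,0,0, 0.045,0,0,0,0,0,0, 0.06,0,0,0,0,0,0, 0.064,0,0,0,0,0,0, 0.07,0,0,0,0,0,0, 0.08,0,0,0,0,0,0, 0.088,0,0,0,0,0,0, 0.088,0,0,0,0,0,0, 0.088,0,0,-0.01,0,0,0, 0.088,0,0,-0.02,0,0,0, 0.088,0,0,-0.03,0,0,0, 0.088,0,0,-0.03,0,0,0, 0.088,0,0,-0.03,0,0,0, 0.088,0,0,-0.03,0,0,0, 0.088,0,0,0,0,0,0, 0.088,0,0,0,0,0,0, 0.088,0,0,0,0,0,0]' 15; python3 goto.py .620 .004 .2 0; python3 chk.py tumbler .428 .170 .006;  python3 chk.py sugar .62 .004 0
```

```text
time_s: 23.77
position: [0.4275, 0.1701, 0.209]
tcp_rot: [1.0, -0.0, -0.0, -0.0]
wrist_force: [-0.4, -0.4, -0.3]
finger_gap: 0.0879
grasp_force: 0.0
t 23.77 pos [0.4275 0.1701 0.209 ] psi -0.0 zdir [-0.  0. -1.] gap 0.0879 gf 0.0 wf [-0.4 -0.4 -0.3]
tool shift [0.1925 0.1661 0.009 ] turn z -0.0 q [-0.56  0.55  0.13  2.1  -0.14  0.49 -1.9 ]
tumbler [('scene', array([0.4287, 0.1715, 0.006 , 0.    ]), np.float64(0.937)), ('top', array([0.4286, 0.1497, 0.006 , 0.    ]), np.float64(0.293))]
sugar [('scene', array([0.6151, 0.0051, 0.    , 0.    ]), np.float64(0.864)), ('top', array([0.6199, 0.0039, 0.    , 0.    ]), np.float64(0.951))]
```

```bash
python3 -m creep '[0.088,0.0192,0.0166,0,0,0,0, 0.088,0.0192,0.0166,0,0,0,0, 0.088,0.0192,0.0166,0,0,0,0, 0.088,0.0192,0.0166,0,0,0,0, 0.088,0.0192,0.0166,0,0,0,0, 0.088,0.0192,0.0166,0,0,0,0, 0.088,0.0192,0.0166,0,0,0,0, 0.088,0.0192,0.0166,0,0,0,0, 0.088,0.0192,0.0166,0,0,0,0, 0.088,0.0192,0.0166,0,0,0,0, 0.088,0,0,0,0,0,0, 0.088,0,0,0.02,0,0,0, 0.088,0,0,0.02,0,0,0, 0.088,0,0,0.02,0,0,0, 0.088,0,0,0.02,0,0,0, 0.088,0,0,0,0,0,0, 0.088,0,0,0,0,0,0]' 15; python3 goto.py .619 .004 .0365 0
```

```text
time_s: 25.58
position: [0.6189, 0.0045, 0.1281]
tcp_rot: [1.0, 0.0, -0.001, 0.0]
wrist_force: [0.4, 0.1, 1.1]
finger_gap: 0.0876
grasp_force: 0.0
t 25.58 pos [0.6189 0.0045 0.1281] psi 0.0002 zdir [-0.003 -0.    -1.   ] gap 0.0876 gf 0.0 wf [0.4 0.1 1.1]
tool shift [0.0004 0.0005 0.0916] turn z 0.0002 q [-0.12  0.84  0.08  1.69 -0.1   0.62 -1.56]
```

```bash
python3 -m creep '[0.088,0,0,0.02,0,0,0, 0.088,0,0,0.02,0,0,0, 0.088,0,0,0.02,0,0,0, 0.088,0,0,0.02,0,0,0, 0.088,0,0,0.01,0,0,0, 0.088,0,0,0.0015,0,0,0, 0.088,0,0,0,0,0,0, 0.07,0,0,0,0,0,0, 0.062,0,0,0,0,0,0, 0.055,0,0,0,0,0,0, 0.05,0,0,0,0,0,0, 0.045,0,0,0,0,0,0, 0.045,0,0,0,0,0,0, 0.045,0,0,0,0,0,0]' 15; python3 goto.py .619 .004 .0365 0
```

```text
time_s: 26.75
position: [0.6205, 0.0052, 0.0382]
tcp_rot: [1.0, 0.0, 0.001, -0.001]
wrist_force: [-0.5, 3.0, 6.7]
finger_gap: 0.0584
grasp_force: 15.3
t 26.75 pos [0.6205 0.0052 0.0382] psi 0.0005 zdir [ 0.001  0.001 -1.   ] gap 0.0584 gf 15.3 wf [-0.5  3.   6.7]
tool shift [-0.0015  0.0012  0.0017] turn z 0.0005 q [-0.11  0.98  0.05  1.71 -0.11  0.45 -1.56]
```

```bash
python3 -m creep '[0.045,0,0,-0.005,0,0,0, 0.045,0,0,-0.015,0,0,0, 0.045,0,0,-0.02,0,0,0, 0.045,0,0,-0.02,0,0,0, 0.045,0,-0.0226,0,0,0,0, 0.045,0,-0.0226,0,0,0,0, 0.045,0,-0.0226,0,0,0,0, 0.045,0,-0.0226,0,0,0,0, 0.045,0,-0.0226,0,0,0,0, 0.045,0,-0.0226,0,0,0,0, 0.045,0,-0.0226,0,0,0,0, 0.045,0,-0.0226,0,0,0,0, 0.045,0,-0.0226,0,0,0,0, 0.045,0,-0.0226,0,0,0,0, 0.045,0,-0.0226,0,0,0,0, 0.045,0,-0.0226,0,0,0,0, 0.045,0,-0.0226,0,0,0,0, 0.045,0,-0.0226,0,0,0,0, 0.045,0,0,0,0,0,0, 0.045,0,0,0,0,0,0]' 15; python3 goto.py .6205 .321 .0442 0
```

```text
time_s: 28.42
position: [0.6186, 0.322, 0.0964]
tcp_rot: [1.0, 0.001, -0.001, 0.0]
wrist_force: [0.8, -1.0, -5.1]
finger_gap: 0.0582
grasp_force: 14.5
t 28.42 pos [0.6186 0.322  0.0964] psi 0.0029 zdir [-0.002 -0.    -1.   ] gap 0.0582 gf 14.5 wf [ 0.8 -1.  -5.1]
tool shift [0.002  0.001  0.0522] turn z 0.0029 q [-0.62  0.98  0.15  1.44 -0.19  0.74 -1.96]
```

```bash
python3 -m creep '[0.045,0,0,0.02,0,0,0, 0.045,0,0,0.02,0,0,0, 0.045,0,0,0.005,0,0,0, 0.045,0,0,0,0,0,0, 0.045,0,0,0,0,0,0]' 15; python3 goto.py .6205 .321 .0442 0
```

```text
time_s: 28.83
position: [0.6203, 0.3191, 0.0525]
tcp_rot: [1.0, -0.001, -0.0, 0.001]
wrist_force: [-0.9, 0.5, -2.8]
finger_gap: 0.0581
grasp_force: 14.5
t 28.83 pos [0.6203 0.3191 0.0525] psi -0.0014 zdir [-0.    -0.001 -1.   ] gap 0.0581 gf 14.5 wf [-0.9  0.5 -2.8]
tool shift [ 0.0002 -0.0019  0.0083] turn z -0.0014 q [-0.61  1.04  0.14  1.45 -0.2   0.67 -1.95]
```

```bash
python3 -m creep '[0.045,0,-0.001,0.003,0,0,0, 0.045,0,0,0.002,0,0,0, 0.045,0,0,0.0015,0,0,0, 0.045,0,0,0.001,0,0,0, 0.045,0,0,0.0005,0,0,0, 0.045,0,0,0,0,0,0, 0.045,0,0,0,0,0,0]' 15; python3 goto.py .6205 .321 .0442 0
```

```text
time_s: 29.42
position: [0.6201, 0.3215, 0.0446]
tcp_rot: [1.0, -0.0, 0.0, 0.0]
wrist_force: [0.8, 0.4, -3.6]
finger_gap: 0.0584
grasp_force: 14.5
t 29.42 pos [0.6201 0.3215 0.0446] psi -0.0001 zdir [ 0. -0. -1.] gap 0.0584 gf 14.5 wf [ 0.8  0.4 -3.6]
tool shift [0.0004 0.0005 0.0004] turn z -0.0001 q [-0.61  1.05  0.14  1.45 -0.2   0.66 -1.95]
```

Not quite touching yet, so about 1 mm more, then release and pull back.

```bash
python3 -m creep '[0.045,0,0,0.0007,0,0,0, 0.045,0,0,0.0005,0,0,0, 0.045,0,0,0,0,0,0, 0.059,0,0,0,0,0,0, 0.063,0,0,0,0,0,0, 0.07,0,0,0,0,0,0, 0.08,0,0,0,0,0,0, 0.088,0,0,0,0,0,0, 0.088,0,0,0,0,0,0, 0.088,0,0,-0.01,0,0,0, 0.088,0,0,-0.02,0,0,0, 0.088,0,0,-0.03,0,0,0, 0.088,0,0,-0.03,0,0,0, 0.088,0,0,-0.03,0,0,0, 0.088,0,0,-0.04,0,0,0, 0.088,0,0,-0.04,0,0,0, 0.088,0,0,0,0,0,0]' 15
python3 -m creep '[0.088,-0.005,-0.035,0,0,0,0, 0.088,-0.005,-0.035,0,0,0,0, 0.088,-0.005,-0.035,0,0,0,0, 0.088,-0.005,-0.035,0,0,0,0, 0.088,-0.015,-0.03,0,0,0,0, 0.088,-0.02,-0.03,0,0,0,0, 0.088,-0.02,-0.03,0,0,0,0, 0.088,-0.02,-0.03,0,0,0,0, 0.088,0,0,0,0,0,0, 0.088,0,0,0,0,0,0, 0.088,0,0,0,0,0,0]'
cat > fin.py <<'E'
from h import *
for c in P:
    im=capture(c); cv2.imwrite(f"pics/fin_{c}.png",cv2.convertScaleAbs(cv2.resize(cv2.cvtColor(im,cv2.COLOR_RGB2BGR)[110:310,90:450],None,fx=2.2,fy=2.2,interpolation=cv2.INTER_CUBIC),alpha=1.6))
for l,xy in {"vase":(.604,-.327),"candle":(.458,.006),"tumbler":(.428,.17),"sugar":(.62,.321)}.items():
    ms={c:mask(l,c,xy,.045) for c in P}; print(l,[(c,*fit(l,{c:m},xy,.006,False,l=="vase")) for c,m in ms.items() if m is not None])
for c in P: print("goblet",c,[np.round(d["centre"]) for d in mark_of("goblet_a",c)])
E
python3 fin.py
```

```text
time_s: 30.83
position: [0.6248, 0.3232, 0.2536]
tcp_rot: [1.0, -0.0, 0.008, -0.004]
wrist_force: [1.5, 0.4, 0.7]
finger_gap: 0.0881
grasp_force: 0.0
time_s: 31.75
position: [0.5256, 0.5808, 0.2435]
tcp_rot: [1.0, -0.0, 0.001, 0.001]
wrist_force: [0.2, -0.1, -0.6]
finger_gap: 0.088
grasp_force: 0.0
vase [('scene', array([ 0.6041, -0.3263,  0.006 ,  0.2755]), np.float64(0.948)), ('top', array([ 0.6045, -0.3294,  0.006 ,  0.2533]), np.float64(0.911))]
candle [('scene', array([0.4601, 0.0097, 0.006 , 0.    ]), np.float64(0.855)), ('top', array([0.4592, 0.0055, 0.006 , 0.    ]), np.float64(0.944))]
tumbler [('scene', array([0.4272, 0.1717, 0.006 , 0.    ]), np.float64(0.937)), ('top', array([0.4262, 0.1694, 0.006 , 0.    ]), np.float64(0.902))]
sugar [('scene', array([0.6198, 0.3232, 0.006 , 0.    ]), np.float64(0.864)), ('top', array([0.619 , 0.3204, 0.006 , 0.    ]), np.float64(0.89))]
goblet scene [array([387., 174.]), array([205., 214.])]
goblet top [array([340., 199.]), array([133., 251.])]
```

View pics/fin_top.png

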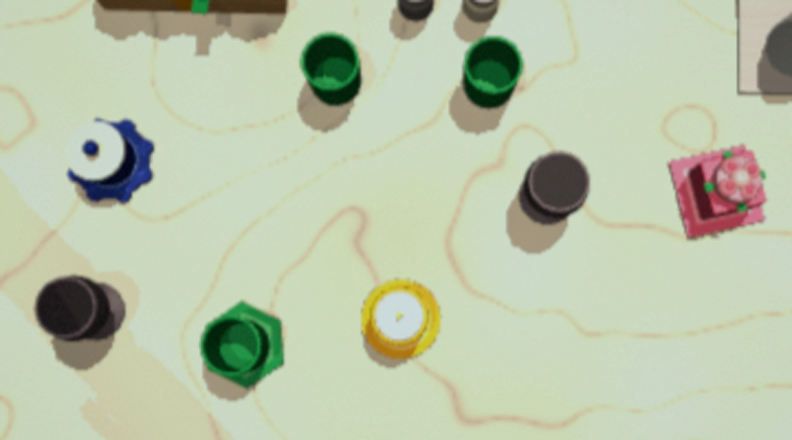

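View pics/fin_scene.png

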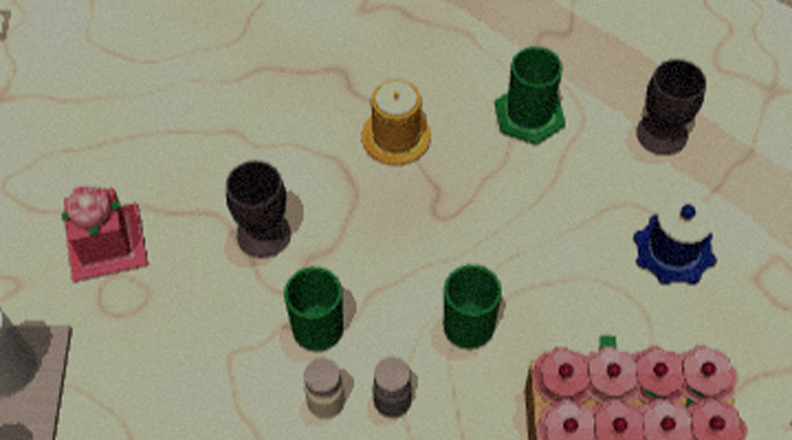

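The pictures show all four pieces upright and centred on their coasters. In the top crop these are vase (720,190), candle (400,318), tumbler (240,345) and sugar (110,160). The fits agree within about 3 mm, the goblets stand at (555,185) and (75,307) as before, and the arm is clear.

```bash
python3 -c "
from bench import robot; print(robot.job_done())"
```

```text
the job is handed in; nothing more can be done
None
```

The vase, candle holder, tumbler and sugar jar each stand upright on their own coaster, within about 3 mm of centre by the camera fits; the vase is square to its coaster, the goblets are unmoved, and the job is handed in (no verdict came back).

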